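# Clamp the dapping block and hold the lock pin home

## Robot

A 7-joint arm with a two-finger parallel gripper is mounted at the origin on the work surface. World frame = base frame: x ahead of the robot, y to its left, z up, the work surface at z = 0. Lengths are in m, angles in rad, forces in N, time in s.
With the tool pointing down it reaches from about 0.425 to 0.875 m from the base axis. Payload 4.7 kg.
Tool frame: the origin (TCP) lies between the finger pads; the fingertips stand env.tcp_to_tips ahead of it and the grasp point (between the pads) lies 5 mm behind it (env.tcp_to_tips is the distance from the TCP to the fingertips, in m); z points along the fingers, y is the line along which they close (so a half turn about z gives the same grasp; the last joint's range is limited). The gripper opens to 87 mm and grips with 3 to 60 N. Pads are 19 mm wide; open, the fingers measure 117 mm over their backs; the gripper's body (75 mm by 190 mm) begins 51 mm behind the grasp point.
Start: joints at [1.232, 0.321, -0.07, 1.45, 0.023, 1.371, -0.057], TCP at [0.225, -0.61, 0.237] pointing down, gripper open.
Joint ranges: [-2.86, 2.86], [-0.3, 2.09], [-1.38, 1.24], [0.06, 2.45], [-1.56, 4.7], [0.09, 2.05], [-2.69, 2.69]. Speed limits (rad/s): [2.57, 2.57, 3.14, 3.14, 3.14, 3.14, 3.14].

## Interface

Orientations are given as a unit quaternion [x, y, z, w].
In Python, from station import readout, viewer, job, env gives the robot as it stands.
- The arm moves only by the tool drive_tool, never from a script. Its argument "increments" is a list that holds one entry, the list of rows, each a list of 7 numbers: the shift along the tool's x, y, z in cm, then the turn, a rotation vector about the tool's x, y, z in rad, then the opening, from 0 (shut) to 1 (fully open). A call has 1 to 20 rows; each row is the pose to reach, as a shift and turn from the pose commanded when the call began, along the tool's axes at that moment; what a row does not reach only later rows make up. A row lasts 1/8 s, in which the tool goes at most 62.5 mm and 10.7 degrees, less where a joint would pass 70% of its speed; a pose out of reach is approached as far as the arm can. A call with a gripper value outside its range is refused whole. The fingers move at their own pace and stop on an object; the grip force is fixed at half the most. Time passes only in rows, so rows that repeat a pose let the fingers close. It gives the time, the measured TCP pose, the force, the opening and the grip force at its end, in the units of the state.
- readout.get_state(): the state, without advancing time (a new reading comes with each control period).
- viewer.camera(name): name is "scene" or "top" or "wrist"; returns the picture (480x640x3 uint8, red, green, blue); there is no depth.
- viewer.get_calibration(name): a dict with "fx", "fy", "cx", "cy" (pixels), "origin" and "attitude" of the camera in the world. Camera axes: x right, y down, z forward; pixel columns grow to the right and rows downward; lengths in m; the calibration is good to about 2 mm. The wrist camera is an equidistant fisheye: a pixel r from the principal point sees the ray r / f radians off the axis. A picture is of the moment at which its call begins: read the wrist's pose just before it. get_calibration takes no time and is no camera call; for the wrist camera it gives the pose at the moment of the call.
- job.hand_in(): hands the job in; it is judged then, once.
The state is a dict: "t": time; "q": joint angles; "qvel": joint speeds; "effort": joint torques, N m; "eef_pos": TCP position; "ee_rot": TCP orientation; "force": force on the tool from outside, world axes, zero at the start; "moment": the same for the moment, N m; "gripper_width": opening from 0.0 (shut) to 1.0 (fully open); "gripper_force": force on a finger pad.
Only numpy, scipy, OpenCV 4.12 (cv2) and the standard library are available. Lean on these libraries where they do the work, as an engineer would, in place of code of your own. Each camera call takes 0.05 s, during which the arm holds its last target. There are 200 camera calls.

## Task

Stand the wooden dapping block (the one with round hollows) on the bed of the ladder clamp, upright, square to the jaws and centred across the rail, between its two jaws, and let go of it. Then grip the black knob, pull the lock plunger up, slide the jaw one hole along towards the fixed jaw so that the block is trapped, and let the pin go fully home in that next hole; finish while still gripping the knob and holding the pin home. Leave the other things on the bench where they are.

Things in the scene. Friction and masses are not known exactly. Their poses are not given: they have to be found in the camera images.
- clamp: Ladder clamp screwed to the bench: aluminium rail 60 mm wide (its x), 200 mm long (its y, -135 to +65 mm), 22 mm high, with 10 mm square holes every 25 mm along its middle; fixed jaw at the +y end, sliding jaw on the -y side. Origin on the bench under the rail, z up. The rail's flat top is the bed.
- bed_mid (a point): Middle of the space between the jaws as the job starts, on top of the bed (clamp frame: 0, 0, 22 mm). Axes as the clamp's.
- fixed_face (a point): Middle of the fixed jaw's inner face at bed height (clamp frame: 0, +38, 22 mm). The fixed jaw is a dark steel bar 60 mm wide, 22 mm thick, top 52 mm above the bench. Axes as the clamp's.
- jaw_face (a point): Middle of the sliding jaw's gripping face at bed height, 18 mm ahead (+y) of the plunger's axis. The sliding jaw is 64 mm wide, 36 mm long, top 54 mm above the bench. The opening between the jaws is 75 mm at first, 50 mm one hole on. Axes as the clamp's.
- jaw (a joint): Slide of the sliding jaw, m: 0 in the hole where it starts, + towards the fixed jaw. The next hole is at 0.025; the pin has about 1 mm of play in a hole either way. The jaw rides on the rail with about 1.5 N of drag and cannot slide while the pin is in a hole.
- plunger (a joint): Lift of the lock plunger, m: 0 with the pin fully home in a hole, 0.018 at most when pulled straight up. The 8 mm round-nosed pin reaches 10 mm into the hole, so it is clear of the rail from about 0.0105. A spring pushes it down with 5 N at 0 and 8 N at 0.015; let go, it snaps down.
- knob_mid (a point): Middle of the plunger's black round knob (24 mm diameter, 22 mm high, upright). Moves with plunger and jaw; with the pin home it is 85 mm above the bench, at clamp x = 0, y = -55 mm + jaw value. Below the knob is only the 8 mm pin, 20 mm long down to the jaw's top. Axes as the clamp's.
- dap_block: Dapping block: plain beech block 48 x 48 mm and 44 mm high with round hollows on its top and sides, about 90 g, standing loose on the bench. Origin at the centre of its underside, axes along its edges.
- sanding_block: Bystander: low plain wooden sanding block with a cork sole, 62 x 46 x 28 mm; origin under its centre.
- steel_stake: Bystander: round steel stake 64 mm wide, 50 mm high; origin under its centre.
- findings_jar: Bystander: glass jar 52 mm wide, 60 mm high; origin under its centre.
- chasing_hammer: Bystander: hammer 230 mm long lying on the bench behind the clamp.
- screwdriver: Bystander: screwdriver 180 mm long with a dark wooden handle, lying on the bench.
- ring_clamp: Bystander: wooden hand clamp 110 x 26 x 20 mm with a brass band, lying on the bench near the robot.
- parts_dish: Bystander: white bowl 80 mm wide, 22 mm high.
Not all that is in view belongs to the job. What is shaped like the clamp but orange or yellow is not meant.

How it is judged:
On the way, in this order (a step that is already met when the one before it is completed fails the run):
1. the block stands on the bed between the open jaws, let go, with the pin still home in its first hole (z of dap_block in the frame of clamp between 0.018 and 0.026 m and x of dap_block in the frame of clamp between -0.012 and 0.012 m and angle between dap_block's own z axis and vertical below 0.06 rad and y of dap_block in the frame of clamp between -0.016 and 0.017 m and value of joint jaw between -0.003 and 0.003 m and value of joint plunger below 0.003 m and contact force between the fingers and dap_block below 0.1 N), for 0.2 s.
2. the plunger is pulled clear of the rail by its knob (value of joint plunger above 0.0098 m and contact force between the fingers and plunger above 1 N), for 0.1 s.
At the end, for the whole second after the job is handed in: The robot still grips the knob (over 2 N on it), the pin is home (plunger within 2 mm) in the next hole (jaw at 25 mm, within 3 mm), and the block stands upright on the bed, trapped between the jaws (within 12 mm of the rail's middle line), at rest (z of dap_block in the frame of clamp between 0.018 and 0.026 m and x of dap_block in the frame of clamp between -0.012 and 0.012 m and angle between dap_block's own z axis and vertical below 0.06 rad and y of dap_block in the frame of clamp between 0.01 and 0.016 m and value of joint jaw between 0.022 and 0.028 m and value of joint plunger below 0.002 m and contact force between the fingers and plunger above 2 N and linear speed of dap_block below 0.02 m/s); the arm keeps its last pose, push and grip.
It fails at once if another thing on the bench is shoved by more than 30 mm (distance of any of sanding_block, steel_stake, findings_jar, chasing_hammer, screwdriver, ring_clamp, parts_dish from where it was at the start of the episode above 0.03 m).
It also fails if it takes over 48 s, if anything falls off the work surface, if the arm or the gripper's body presses on something with over 40 N, if the wrist force passes 120 N, or if a joint passes its speed limit or range.

## Working session

There is one attempt and no reset: what is moved stays moved. The work goes in short steps, Python scripts to look and compute and a tool call to move; the robot and the scene stay as the last step left them, time stands still between calls to the robot, and variables do not carry over. Pictures are saved under pics/ and viewed, at most 10 in all, crops included, and the job is handed in when it is done.

Besides the shell and the picture viewer there is one more tool, called as name([rows], argument=value, ...), one row to a line, values as JSON. drive_tool: Moves the arm, as the interface text tells. Its arguments: {"type":"object","properties":{"increments":{"type":"array"}},"required":["increments"]}

```bash
mkdir -p pics
cat > h.py <<'E'
import numpy as np, cv2
from scipy.spatial.transform import Rotation as R
from station import readout, viewer, job, env
def snap(n,f):
    im=viewer.camera(n); cv2.imwrite('pics/'+f,im[:,:,::-1]); return im
E
python3 - <<'E'
from h import *
s=readout.get_state(); print(s, env.tcp_to_tips)
for n in ['scene','top','wrist']: print(n,viewer.get_calibration(n))
snap('scene','s0.png'); snap('top','t0.png')
E
```

```text
{'t': 0.0, 'q': array([ 1.23209777,  0.32184171, -0.07011471,  1.45168834,  0.02260112,
        1.37079702, -0.05688624]), 'qvel': array([ 4.30146688e-05,  8.96643616e-04, -6.64277137e-04,  3.39470692e-04,
       -1.32276211e-04,  2.04976147e-03, -3.26252682e-04]), 'effort': array([-3.32122490e-04, -4.91289639e+01, -4.03972529e-01, -3.12523091e+01,
       -6.38511172e-02,  4.38740419e-02,  2.04685966e-04]), 'eef_pos': array([ 0.22437785, -0.6094748 ,  0.23544288]), 'ee_rot': array([ 9.84475050e-01,  1.75521876e-01, -2.15224084e-04, -9.49288781e-04]), 'force': array([0.58780468, 0.07464046, 0.5743595 ]), 'moment': array([ 0.02718851, -0.03868115,  0.00325748]), 'gripper_force': 0.0, 'gripper_width': 1.0013116448165509} 0.014
scene {'fx': 442.71163212189185, 'fy': 442.71163212189185, 'cx': 308.94006907450034, 'cy': 241.78445525171207, 'origin': array([1.27087333, 0.20454821, 0.62948523]), 'attitude': array([ 0.5610669 ,  0.69289921, -0.34608393, -0.29209678])}
top {'fx': 444.1905043877019, 'fy': 444.1905043877019, 'cx': 319.19332113175705, 'cy': 241.28389846870238, 'origin': array([0.33507456, 0.06750821, 1.2160439 ]), 'attitude': array([ 0.71029511, -0.70004945,  0.05438591, -0.04953593])}
wrist {'fx': 371.64829954431775, 'fy': 371.64829954431775, 'cx': 325.59838689302626, 'cy': 238.85179898818066, 'origin': array([ 0.28817375, -0.58558725,  0.38313101]), 'attitude': array([ 0.81376795, -0.56738673, -0.07328977,  0.10238472])}
```

View pics/s0.png

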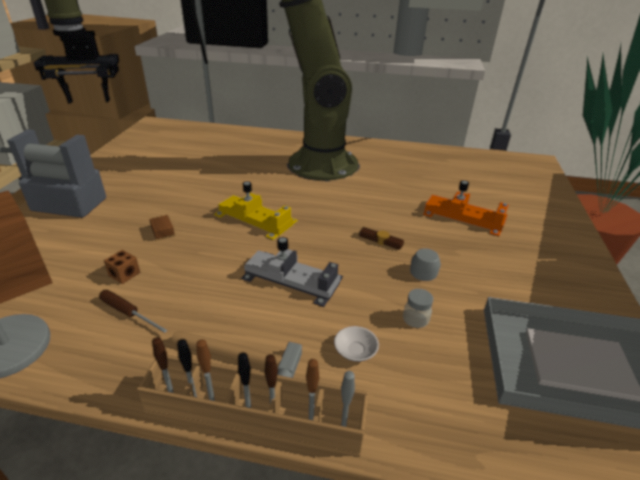

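View pics/t0.png

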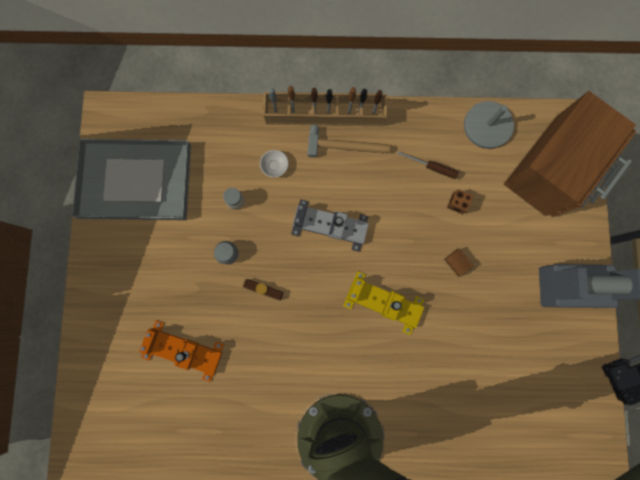

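The grey clamp is at about (332,225) in the top view, with its fixed jaw at the left end and the knob at (339,221). The dapping block is at (460,201).

```bash
cat >> h.py <<'E'
def ray(n,uv,cal=None):
    c=cal or viewer.get_calibration(n); d=np.array([(uv[0]-c['cx'])/c['fx'],(uv[1]-c['cy'])/c['fy'],1.])
    if n=='wrist':
        r=np.hypot(d[0],d[1]); d=np.array([d[0]/r*np.sin(r),d[1]/r*np.sin(r),np.cos(r)]) if r>1e-9 else np.array([0,0,1.])
    return np.array(c['origin']),R.from_quat(c['attitude']).apply(d)
def onplane(n,uv,z,cal=None):
    o,d=ray(n,uv,cal); return o+d*(z-o[2])/d[2]
E
python3 - <<'E'
from h import *
im=cv2.imread('pics/t0.png')
a=cv2.resize(im[185:260,280:380],None,fx=7,fy=7,interpolation=cv2.INTER_CUBIC)[:, :400*2]
b=cv2.resize(im[180:220,440:480],None,fx=7,fy=7,interpolation=cv2.INTER_CUBIC)
a[:280//1,700-280:700]=b; cv2.imwrite('pics/c0.png',a)
for n,uv,z in [('blk',(460,201),.044),('knob',(339,221),.096),('fix',(302,218),.052),('clampmid',(332,225),.022)]: print(n,onplane('top',uv,z))
E
```

```text
blk [ 0.62494514 -0.3194567   0.044     ]
knob [0.5544958  0.01085527 0.096     ]
fix [0.56973539 0.10747612 0.052     ]
clampmid [0.55756964 0.02616613 0.022     ]
```

View pics/c0.png

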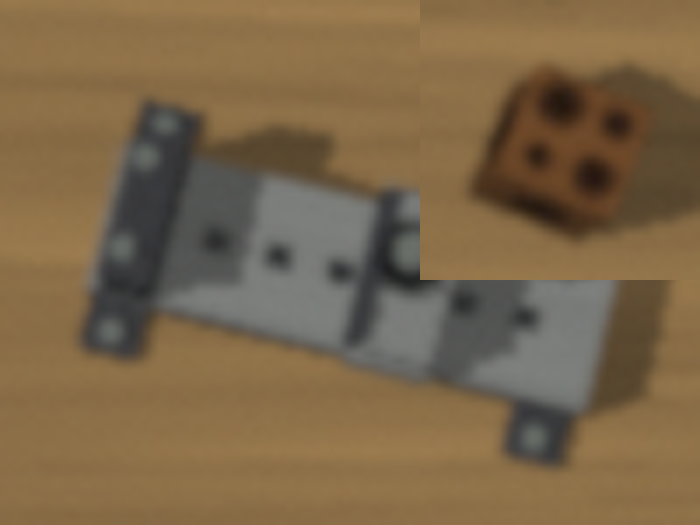

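The crop shows the clamp rail turned by about -13° and the block by about -21°. I'll hover above the block next and measure it with the wrist camera.

drive_tool([
  [[5.3,-1.5,0,0,0,-0.1,1],[10.6,-3,0,0,0,-0.2,1],[15.9,-4.5,0,0,0,-0.3,1],[21.2,-6,0,0,0,-0.4,1],[26.5,-7.5,0,0,0,-0.5,1],[31.8,-9,0,0,0,-0.6,1],[37.1,-10.5,0,0,0,-0.7,1],[42.4,-12,0,0,0,-0.8,1],[47.6,-13.4,0,0,0,-0.85,1],[47.6,-13.4,0,0,0,-0.85,1],[47.6,-13.4,0,0,0,-0.85,1]],
])

```text
t: 1.48
eef_pos: [0.6244, -0.3201, 0.2357]
ee_rot: [0.825, 0.566, -0.001, -0.0]
force: [-1.0, -0.9, 0.4]
gripper_width: 1.002
gripper_force: 0.0
```

Run:
```python
from h import *
im=snap('wrist','w1.png')
hsv=cv2.cvtColor(im,cv2.COLOR_RGB2HSV)
b=onplane('top',(460,201),.044)
print(viewer.get_calibration('wrist'))
```

```text
{'fx': 371.64829954431775, 'fy': 371.64829954431775, 'cx': 325.59838689302626, 'cy': 238.85179898818066, 'origin': array([ 0.64843614, -0.2569679 ,  0.38358564]), 'attitude': array([ 0.97508029, -0.18244391, -0.02390035,  0.12394124])}
```

View pics/w1.png

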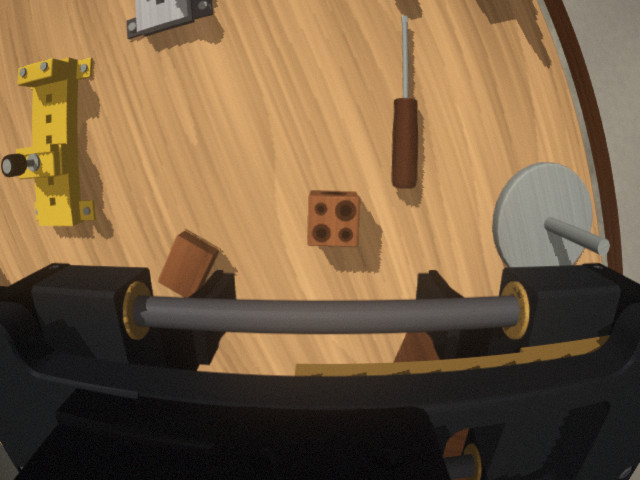

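The block's top face spans about (308,196) to (358,247), almost square to the tool. I'll segment it to get an accurate pose.

Run:
```python
from h import *
im=cv2.imread('pics/w1.png'); cal=viewer.get_calibration('wrist')
hsv=cv2.cvtColor(im,cv2.COLOR_BGR2HSV); 
print('hsv top',hsv[228,333],'back',hsv[192,315],'bench',hsv[220,290],'shadow',hsv[250,365])
m=((hsv[:,:,0]<13)&(hsv[:,:,1]>120)&(hsv[:,:,2]>95)).astype(np.uint8)
m[:175]=0;m[265:]=0;m[:,:295]=0;m[:,375:]=0
m=cv2.morphologyEx(m,cv2.MORPH_OPEN,np.ones((3,3)))
c=max(cv2.findContours(m,0,2)[0],key=cv2.contourArea)
for name,cc in [('mask',cv2.boxPoints(cv2.minAreaRect(c))),('hand',np.array([(308.5,196),(358.5,195),(357.5,247),(308,247)]))]:
    P=np.array([onplane('wrist',p,.044,cal)[:2] for p in cc])
    E=np.roll(P,-1,0)-P
    print(name,cc.round(1).tolist(),P.mean(0),np.linalg.norm(E,axis=1),np.degrees(np.arctan2(E[:,1],E[:,0]))%90)
s=readout.get_state(); Rt=R.from_quat(s['ee_rot']).as_matrix(); print(s['eef_pos'],np.degrees(np.arctan2(Rt[1,:2],Rt[0,:2])))
print('shift cm',100*Rt.T@(np.append(P.mean(0),.023)-s['eef_pos']))
b=cv2.resize(im[180:262,295:375],None,fx=6,fy=6,interpolation=cv2.INTER_CUBIC); cv2.imwrite('pics/c1.png',b)
```

```text
hsv top [ 12 160 166] back [ 11 162 120] bench [ 16 124 218] shadow [ 15 134 133]
mask [[309.0, 192.0], [358.0, 192.0], [358.0, 245.0], [309.0, 245.0]] [ 0.63009197 -0.32342034] [0.04509826 0.05060821 0.04653547 0.05051876] [68.90762704 69.87140035 68.80211879 68.2431276 ]
hand [[308.5, 196.0], [358.5, 195.0], [357.5, 247.0], [308.0, 247.0]] [ 0.62882163 -0.32573232] [0.04610419 0.04978165 0.04707733 0.0487777 ] [70.05964672 68.80984145 68.79976754 67.65380305]
[ 0.62379664 -0.32123835  0.23596548] [ 68.80271294 -21.19738226]
shift cm [-0.20823398  0.65692259 21.29606826]
```

View pics/c1.png

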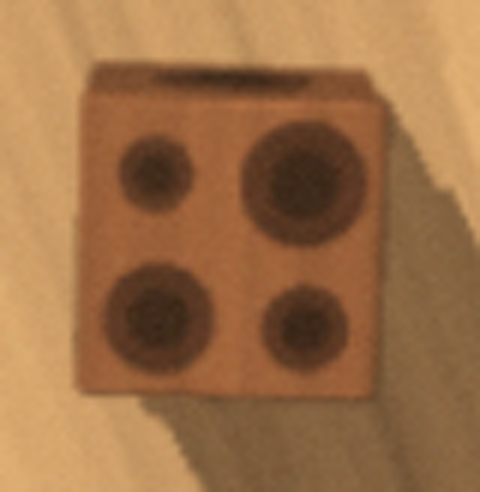

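The refined corners give a block centre at a shift of (-0.15, +0.65) cm in tool axes, with the yaw already aligned. I'll descend and grip it.

drive_tool([
  [[-0.15,0.65,5,0,0,0,1],[-0.15,0.65,10,0,0,0,1],[-0.15,0.65,15,0,0,0,1],[-0.15,0.65,19,0,0,0,1],[-0.15,0.65,21.2,0,0,0,1],[-0.15,0.65,21.2,0,0,0,1],[-0.15,0.65,21.2,0,0,0,0.4],[-0.15,0.65,21.2,0,0,0,0.4],[-0.15,0.65,21.2,0,0,0,0.4],[-0.15,0.65,21.2,0,0,0,0.4],[-0.15,0.65,21.2,0,0,0,0.4],[-0.15,0.65,21.2,0,0,0,0.4]],
])

```text
t: 3.02
eef_pos: [0.6306, -0.3236, 0.0248]
ee_rot: [0.825, 0.566, -0.0, 0.0]
force: [0.1, 0.7, 1.6]
gripper_width: 0.551
gripper_force: 29.8
```

drive_tool([
  [[0,0,-5,0,0,0,0.4],[0,0,-10,0,0,0,0.4],[1,-0.7,-15,0,0,0,0.4],[4,-2.7,-20,0,0,-0.02,0.4],[8,-5.5,-21,0,0,-0.05,0.4],[12.5,-8.5,-21,0,0,-0.08,0.4],[17,-11.6,-21,0,0,-0.11,0.4],[21.5,-14.7,-21,0,0,-0.14,0.4],[25,-17,-21,0,0,-0.14,0.4],[27.4,-18.8,-21,0,0,-0.14,0.4],[27.4,-18.8,-21,0,0,-0.14,0.4],[27.4,-18.8,-21,0,0,-0.14,0.4]],
])

```text
t: 4.53
eef_pos: [0.5537, -0.0013, 0.2343]
ee_rot: [0.783, 0.622, -0.0, 0.0]
force: [0.5, -0.4, -1.0]
gripper_width: 0.551
gripper_force: 29.8
```

Run:
```python
from h import *
im=snap('wrist','w2.png')
```

```text
(no output)
```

View pics/w2.png

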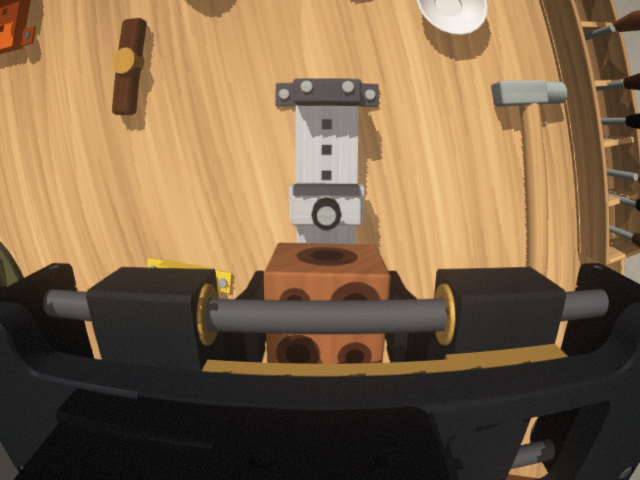

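The clamp is almost aligned with the image, with holes at (326,124), (327,150) and (326,175), and the knob at (326,213). I'll measure the holes, knob and rail edges in code.

Run:
```python
from h import *
im=cv2.imread('pics/w2.png'); cal=viewer.get_calibration('wrist'); g=cv2.cvtColor(im,cv2.COLOR_BGR2GRAY)
H=[]
for u,v in [(326,124),(327,150),(326,175)]:
    w=g[v-9:v+10,u-9:u+10]; m=(w<w.min()*.5+np.median(w)*.5).astype(np.uint8)
    n,l,st,c=cv2.connectedComponentsWithStats(m); k=l[9,9]
    uv=c[k]+[u-9,v-9]; P=onplane('wrist',uv,.022,cal); H.append(P[:2]); print('hole',uv.round(1),st[k,4],P[:2].round(4))
d=H[0]-H[2]; print('pitch',np.linalg.norm(d)/2,'yaw y',np.degrees(np.arctan2(d[1],d[0])))
hsv=cv2.cvtColor(im,cv2.COLOR_BGR2HSV)
for v in (135,140,145,160,165):
    sat=hsv[v,280:380,1]; k=np.where(sat<70)[0]+280; a,b=onplane('wrist',(k[0]-.5,v),.022,cal),onplane('wrist',(k[-1]+.5,v),.022,cal)
    print('rail',k[0],k[-1],((a+b)/2)[:2].round(4),np.linalg.norm(a-b).round(4))
print('knob',onplane('wrist',(326.5,214),.096,cal))
for p in [(302,104.5),(361,103.5)]: print('fixtop',onplane('wrist',p,.052,cal))
s=readout.get_state(); Rt=R.from_quat(s['ee_rot']).as_matrix(); print(s['eef_pos'],np.degrees(np.arctan2(Rt[1,:2],Rt[0,:2])),s['gripper_width'])
c=cv2.resize(im[75:240,265:390],None,fx=3.6,fy=3.6,interpolation=cv2.INTER_CUBIC); cv2.imwrite('pics/c2.png',c)
```

```text
hole [326.4 123.6] 98 [0.5745 0.0853]
hole [326.2 149.4] 94 [0.5686 0.061 ]
hole [326. 175.] 81 [0.5628 0.0368]
pitch 0.024934534667973043 yaw y 76.35468833277073
rail 295 357 [0.5717 0.0749] 0.0604
rail 296 357 [0.571 0.07 ] 0.0595
rail 295 357 [0.5695 0.0654] 0.0605
rail 296 357 [0.5666 0.0511] 0.0598
rail 296 357 [0.5655 0.0464] 0.0599
knob [0.55748428 0.01283634 0.096     ]
fixtop [0.557202  0.1052829 0.052    ]
fixtop [0.60775102 0.09457307 0.052     ]
[ 0.55378811 -0.00180595  0.2342813 ] [ 76.82932243 -13.17068109] 0.5502098090880607
```

View pics/c2.png

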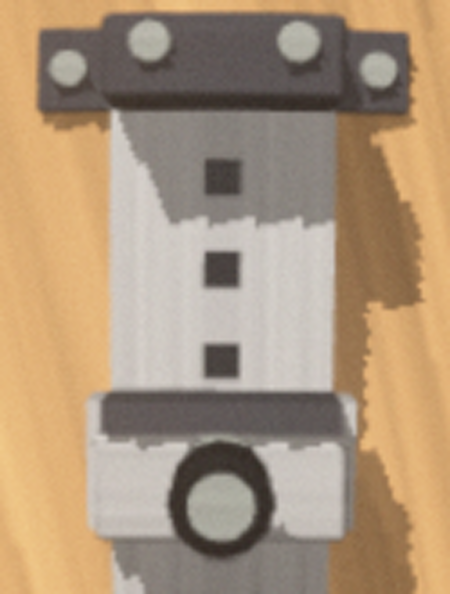

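The clamp origin is at about (0.5698, 0.0659) with its y axis at 76.4°, and the knob and rail edges agree with that. I'll carry the block in and lower it.

drive_tool([
  [[4,0,0,0,0,0.006,0.4],[7.9,0,0,0,0,0.006,0.4],[7.9,0,4,0,0,0.006,0.4],[7.9,0,9,0,0,0.006,0.4],[7.9,0,13,0,0,0.006,0.4],[7.9,0,16,0,0,0.006,0.4],[7.9,0,17.5,0,0,0.006,0.4],[7.9,0,18.2,0,0,0.006,0.4],[7.9,0,18.6,0,0,0.006,0.4],[7.9,0,18.6,0,0,0.006,0.4],[7.9,0,18.6,0,0,0.006,0.4]],
])

```text
t: 5.95
eef_pos: [0.5721, 0.0768, 0.0494]
ee_rot: [0.785, 0.62, 0.001, 0.001]
force: [0.1, 0.4, -0.9]
gripper_width: 0.55
gripper_force: 29.8
```

Run:
```python
from h import *
s=readout.get_state(); print(s['eef_pos'],s['force'],s['moment'])
a=snap('scene','s3.png')[:,:,::-1]; c=cv2.resize(a[220:320,230:360],None,fx=5,fy=5,interpolation=cv2.INTER_CUBIC); cv2.imwrite('pics/c3.png',c)
```

```text
[0.57212566 0.07681754 0.04940377] [ 0.05919358  0.42906311 -0.87859413] [-0.02689392 -0.08915121  0.05375637]
```

View pics/c3.png

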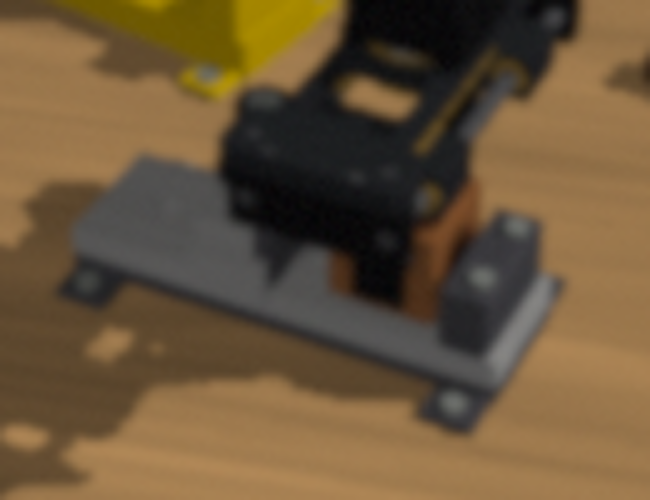

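The block hangs between the jaws, just above the bed. I'll lower it the last bit, release it and back off upward to look.

drive_tool([
  [[0,0,0.12,0,0,0,0.4],[0,0,0.24,0,0,0,0.4],[0,0,0.24,0,0,0,0.4],[0,0,0.24,0,0,0,1],[0,0,0.24,0,0,0,1],[0,0,0.24,0,0,0,1],[0,0,0.24,0,0,0,1],[0,0,0.24,0,0,0,1],[0,0,-4,0,0,0,1],[0,0,-9,0,0,0,1],[-3,0,-14,0,0,0,1],[-7.9,0,-18.6,0,0,0,1],[-7.9,0,-18.6,0,0,0,1],[-7.9,0,-18.6,0,0,0,1]],
])

```text
t: 7.75
eef_pos: [0.553, 0.0001, 0.2343]
ee_rot: [0.785, 0.62, 0.0, -0.0]
force: [0.2, 0.1, -0.1]
gripper_width: 0.997
gripper_force: 0.0
```

Run:
```python
from h import *
a=snap('wrist','w4.png')[:,:,::-1]; c=cv2.resize(a[75:240,265:390],None,fx=3.6,fy=3.6,interpolation=cv2.INTER_CUBIC); cv2.imwrite('pics/c4.png',c)
s=readout.get_state();print(s['eef_pos'])
```

```text
[0.55262621 0.00102435 0.23348441]
```

View pics/c4.png

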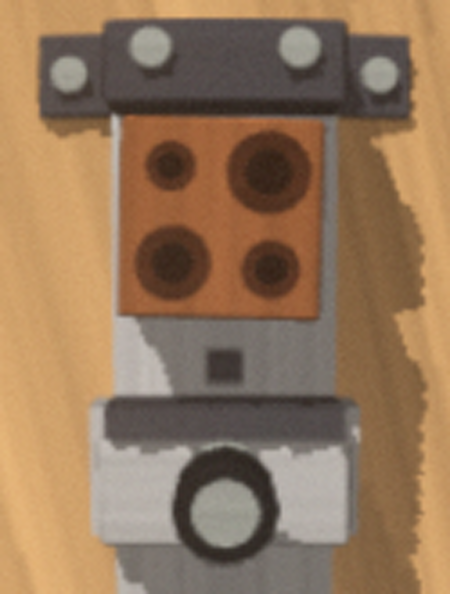

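The block stands square in the opening, slightly left of centre, and hole -30 is visible behind it. I'll work out its y and the shift to the knob.

Run:
```python
from h import *
cal=viewer.get_calibration('wrist')
px=lambda p:(265+p[0]/3.6-.4,75+p[1]/3.6-.4)
O=np.array([.5698,.0659]);y=np.array([.2355,.9719]);x=np.array([.9719,-.2355])
C=np.array([onplane('wrist',px(p),.066,cal)[:2] for p in [(119,115),(324,118),(319,320),(118,314)]]); b=C.mean(0)-O
print('block x,y',b@x,b@y, ((C-O)@y))
for n,p,z in [('hole',(224,366),.022),('knobtop',(225,513),.096),('fixtop',(222,103),.052)]:
    q=onplane('wrist',px(p),z,cal)[:2]; print(n,(q-O)@x,(q-O)@y,q)
s=readout.get_state(); Rt=R.from_quat(s['ee_rot']).as_matrix()
print(100*Rt.T@(np.append(O-.055*y,.08)-s['eef_pos']),s['eef_pos'])
```

```text
block x,y -0.0023695632774385295 0.01076453224272844 [ 0.03473679  0.03425302 -0.01356525 -0.01236644]
hole -0.0011712266976837498 -0.028330951635905748 [0.56199014 0.03864233]
knobtop -0.0009343225844202082 -0.05415105394266487 [0.55614004 0.01349324]
fixtop -0.0020372747740241563 0.03909529113698155 [0.57702655 0.10437457]
[ 1.20210576  0.17266925 15.34869323] [0.55262621 0.00102435 0.23348441]
```

drive_tool([
  [[1.2,0.1,5,0,0,0,1],[1.2,0.1,10,0,0,0,1],[1.2,0.1,14,0,0,0,1],[1.2,0.1,15.3,0,0,0,1],[1.2,0.1,15.3,0,0,0,1],[1.2,0.1,15.3,0,0,0,0.1],[1.2,0.1,15.3,0,0,0,0.1],[1.2,0.1,15.3,0,0,0,0.1],[1.2,0.1,15.3,0,0,0,0.1],[1.2,0.1,15.3,0,0,0,0.1],[1.2,0.1,15.3,0,0,0,0.1],[1.2,0.1,15.3,0,0,0,0.1],[1.2,0.1,15.3,0,0,0,0.1]],
])

```text
t: 9.43
eef_pos: [0.557, 0.0113, 0.0815]
ee_rot: [0.785, 0.62, 0.0, 0.0]
force: [0.6, -0.4, -0.4]
gripper_width: 0.264
gripper_force: 30.0
```

drive_tool([
  [[0,0,-0.4,0,0,0,0.1],[0,0,-0.8,0,0,0,0.1],[0,0,-1.1,0,0,0,0.1],[0,0,-1.4,0,0,0,0.1],[0,0,-1.4,0,0,0,0.1],[0,0,-1.4,0,0,0,0.1]],
])

```text
t: 10.18
eef_pos: [0.5569, 0.0113, 0.0954]
ee_rot: [0.785, 0.62, -0.0, 0.0]
force: [3.9, 0.9, -8.6]
gripper_width: 0.267
gripper_force: 30.0
```

The spring force reads 8.6 N, so the plunger is up and clear. I'll slide the jaw one hole and lower the pin, watching the height.

drive_tool([
  [[0.5,0,0,0,0,0,0.1],[1,0,0,0,0,0,0.1],[1.5,0,0,0,0,0,0.1],[2,0,0,0,0,0,0.1],[2.3,0,0,0,0,0,0.1],[2.5,0,0,0,0,0,0.1],[2.5,0,0,0,0,0,0.1],[2.5,0,0,0,0,0,0.1]],
])

```text
t: 11.18
eef_pos: [0.5627, 0.0358, 0.0955]
ee_rot: [0.785, 0.62, 0.0, -0.0]
force: [2.8, -2.3, -7.6]
gripper_width: 0.265
gripper_force: 30.0
```

drive_tool([
  [[0,0,0.3,0,0,0,0.1],[0,0,0.6,0,0,0,0.1],[0,0,0.9,0,0,0,0.1],[0,0,1.2,0,0,0,0.1],[0,0,1.4,0,0,0,0.1],[0,0,1.45,0,0,0,0.1],[0,0,1.45,0,0,0,0.1],[0,0,1.45,0,0,0,0.1]],
])

```text
t: 12.18
eef_pos: [0.5628, 0.0358, 0.0815]
ee_rot: [0.785, 0.62, 0.0, 0.0]
force: [0.6, -1.8, -0.7]
gripper_width: 0.261
gripper_force: 30.0
```

drive_tool([
  [[0,0,0.05,0,0,0,0.1],[0,0,0.1,0,0,0,0.1],[0,0,0.1,0,0,0,0.1],[0,0,0.1,0,0,0,0.1]],
])

```text
t: 12.68
eef_pos: [0.563, 0.036, 0.0814]
ee_rot: [0.785, 0.62, 0.0, 0.0]
force: [-2.4, -1.4, 6.4]
gripper_width: 0.265
gripper_force: 30.0
```

Run:
```python
from h import *
s=readout.get_state();print(s['eef_pos'],s['force'])
a=snap('scene','s5.png')[:,:,::-1]; c=cv2.resize(a[215:320,230:360],None,fx=5,fy=5,interpolation=cv2.INTER_CUBIC); cv2.imwrite('pics/c5.png',c)
```

```text
[0.56301199 0.0360014  0.08137679] [-2.41340331 -1.40432572  6.40836361]
```

View pics/c5.png

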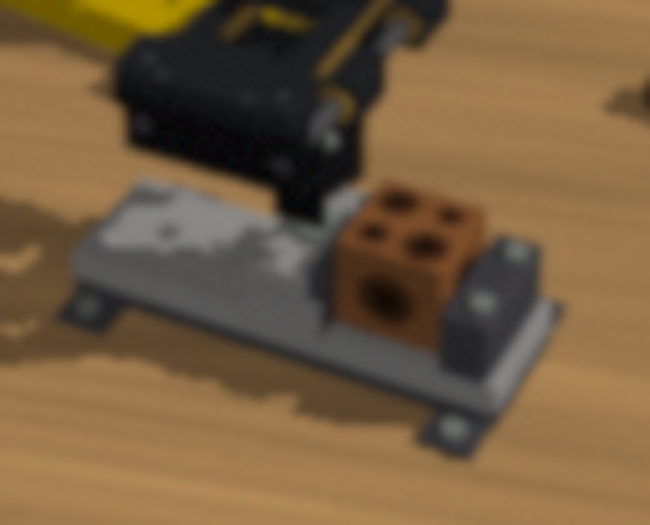

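The block is upright and trapped between the jaws. The knob sits at its home height (TCP z 81.4 mm, as when first gripped) on a firm stop with 6 N of push. I'm handing it in.

```bash
python3 -c "
from h import *
print(job.hand_in())"
```

```text
the job is handed in; nothing more can be done
None
```

The job is handed in: the block stands trapped between the jaws, the pin reads home in the next hole by height and push force, and the gripper still holds the knob; the hand-in returned no verdict.

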